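Gauge a bearing block's blind bore, held bore-up

TASK

The brass bearing block from the rolling mill lies on its side with its one blind hole facing any way round: pick it up, turn it so that the hole is uppermost, and bring it up under the sprung gauge so that you feel the plunger go to the bottom of the hole. Keep raising it gently, without running the plunger to its stop, until the dark ring on the stem is level with the mouth of the barrel (8 mm of travel), and finish there, still holding the block level and steady in the gripper. Leave the other things on the bench where they are.

Things in the scene. Friction and masses are not known exactly. Their poses are not given: they have to be found in the camera images.
- block: brass bearing block, a bar 60 mm long, 36 x 36 mm in section, about 0.6 kg (20 % either way). One blind hole, 18 mm wide and 22 mm deep, amid one of its four long sides; all else plain. It starts lying flat, hole facing sideways in any compass direction. Origin: centre of the bar, 18 mm above the bench at the start. x points out of the hole (its bottom is at x = -4 mm), y along the length
- stand: gauge stand, fixed. Origin on the bench straight below the plunger; x points to its post (22 mm thick, 306 high, at x = 110 mm). Base 16 thick, 130 wide, x -25 to 145 mm. Arm from the post, 22 wide, 246 to 270 mm up, carries the barrel (16 mm across, mouth 210, top 287 mm up). Its -x side is open for the hand
- plunger_tip (a point): lowest point of the gauge's plunger: a slim round steel stem 7 mm thick with a ball end of 8 mm, hanging point down out of the barrel; 140 mm above the bench at rest
- plunger (a joint): how far the plunger is pushed up into the barrel, m: 0 at rest, stop at 0.016. A light spring pushes it down: about 2 N starts it, about 4 N at 0.008. A dark ring on the stem reaches the barrel's mouth at 0.008
- caliper: bystander, loose: black and steel slide caliper lying flat, about 210 x 50 x 16 mm; origin under its middle
- bench_block: bystander, loose: flat square steel bench block, 70 x 70 x 22 mm; origin centre of underside
- ring0: bystander, loose: brass finger ring lying flat, 23 mm outside, 6 mm high; origin centre of underside
- ring1: bystander, loose: second such ring
- file: bystander, loose: hand file with wooden handle lying flat, about 275 x 20 x 20 mm; origin under its middle
- jar: bystander, loose: amber glass jar, 60 mm across, 70 mm high; origin centre of underside
- cup: bystander, loose: steel cup, 64 mm across, 60 mm high; origin centre of underside
Things that resemble listed ones, but are neither listed nor needed, are in the scene too. Of the things that look like the block, take the one that is farthest to the robot's right at the start.

How it is judged:
By the outcome, as a careful person would: the job done as asked, in the order asked, and still so for the second after the job is handed in, while the arm keeps its last pose, push and grip.
It also fails if it takes over 69 s, if anything falls off the work surface, if the arm or the gripper's body presses on something with over 40 N, if the wrist force passes 120 N, or if a joint passes its speed limit or range.

ROBOT

A 6-joint arm with a two-finger parallel gripper is mounted at the origin on the work surface. World frame = base frame: x ahead of the robot, y to its left, z up, the work surface at z = 0. Lengths are in m, angles in rad, forces in N, time in s.
With the tool pointing down it reaches from about 0.275 to 0.75 m from the base axis. Payload 10.2 kg.
Tool frame: the origin (TCP) lies on the centre line of the jaws, within the pads' length; the fingertips stand 8 mm ahead of it and the grasp point (between the pads) lies 11 mm behind it (arm.tip_reach is the distance from the TCP to the fingertips, in m); z points along the fingers, y is the line along which they close (so a half turn about z gives the same grasp; the last joint's range is limited). The gripper opens to 88 mm and grips with 3 to 60 N. Pads are 18 mm wide; open, the fingers measure 123 mm over their backs; the gripper's body (75 mm by 187 mm) begins 45 mm behind the grasp point.
Start: joints at [0.91, 0.313, 1.498, -0, 1.331, -0.223], TCP at [0.223, 0.475, 0.247] pointing down, gripper open.
Joint ranges: [-2.94, 2.94], [-0.97, 2.17], [0.19, 2.56], [-1.23, 4.37], [0.02, 3.11], [-2.88, 2.88]. Speed limits (rad/s): [2.39, 2.39, 3.01, 3.14, 3.14, 3.14].

INTERFACE

Orientations are given as a unit quaternion [w, x, y, z].
In Python, from station import arm gives the robot as it stands.
- The arm moves only by the shell command python3 -m handwheel 'ROWS' [OPENING] [FORCE]. ROWS is JSON, a list of rows, each an object of numbers: "tx", "ty", "tz": the shift along the world's x, y, z in m; "ax", "ay", "az": the turn, a rotation vector about the world's x, y, z in degrees. A call has exactly 10 rows; each row shifts and turns the commanded pose from where the row before left it; what a row does not reach is not made up. A row lasts 1/10 s, in which the tool goes at most 50 mm and 8.59 degrees, less where a joint would pass 70% of its speed; a pose out of reach is approached as far as the arm can. A call with a gripper value outside its range is refused whole. OPENING is the opening, from 0 (shut) to 1 (fully open), set as the call begins (- or left out, the last holds). The fingers move at their own pace and stop on an object; FORCE is the grip in N (left out, the last holds). Time passes only in rows, so rows that do not move let the fingers close, or fill a call up. It gives the time, the measured TCP pose, the force, the opening and the grip force at its end, in the units of the state.
- arm.state(): the state, without advancing time (a new reading comes with each control period).
- arm.snapshot(name): name is "scene" or "side" or "wrist"; returns a dict with "color" (400x640x3 uint8, red, green, blue), "fx", "fy", "cx", "cy" (pixels), "world_to_cam" (4x4, takes a point from world to camera coordinates); the wrist camera has in their place "tool_from_camera" (4x4, takes a point from camera to tool coordinates, whose origin is the TCP and whose axes are the flange's). Camera axes: x right, y down, z forward; pixel columns grow to the right and rows downward; lengths in m; the calibration is good to about 2 mm. The wrist camera is an equidistant fisheye: a pixel r from the principal point sees the ray r / f radians off the axis. A picture is of the moment at which its call begins: read the wrist's pose just before it. There is no depth.
- arm.hand_in(): hands the job in; it is judged then, once.
Trained networks look in a picture, given as the dict that the camera call returned (one of the last four; its "shot" number tells which), for a name from the list of things; names that differ only in an ending like _2 or _b are one class to them, and where a whole thing is asked for, a point or a joint stands for the part that bears it (a point fixed in the world has none). Each returns a list of dicts, best first, with "score" (0 to 1); they miss things now and then, are a little off and sometimes report something else, mostly with a low value. They report only what shows in the picture. A call takes as long as a camera call. They do not tell look-alikes from the thing itself.
- arm.outline_of(picture, thing): "region" (400x640 bool, what is visible of it) and "bbox" ([left, top, right, bottom] in pixels, round what is visible of it).
- arm.mark_of(picture, thing): "xy" ([column, row] in pixels: a listed point, or the origin of a listed thing).
The state is a dict: "t": time; "joint_positions": joint angles; "joint_velocities": joint speeds; "joint_torque": joint torques, N m; "tool_pos": TCP position; "tcp_rot": TCP orientation; "contact_force": force on the tool from outside, world axes, zero at the start; "wrist_torque": the same for the moment, N m; "gripper_width": finger opening in m; "gripper_force": force on a finger pad.
Only numpy, scipy, OpenCV 4.12 (cv2) and the standard library are available. Lean on these libraries where they do the work, as an engineer would, in place of code of your own. Each camera call takes 0.05 s, during which the arm holds its last target. There are 200 camera calls.

## Working session

There is one attempt and no reset: what is moved stays moved. The work goes in short steps, Python scripts to look and compute and a shell command to move; the robot and the scene stay as the last step left them, time stands still between calls to the robot, and variables do not carry over. Pictures are saved under pics/ and viewed, at most 10 in all, crops included, and the job is handed in when it is done.

```bash
mkdir -p pics; cat > h.py <<'E'
import numpy as np, cv2
from station import arm
from scipy.spatial.transform import Rotation as R
def rot(q): return R.from_quat([q[1],q[2],q[3],q[0]])
def save(p,n): cv2.imwrite('pics/'+n,p["color"][:,:,::-1])
def onplane(p,uv,z):
    W=np.array(p["world_to_cam"]); d=np.array([(uv[0]-p["cx"])/p["fx"],(uv[1]-p["cy"])/p["fy"],1])
    o=-W[:3,:3].T@W[:3,3]; d=W[:3,:3].T@d
    return o+d*(z-o[2])/d[2]
def proj(p,X):
    W=np.array(p["world_to_cam"]); c=W[:3,:3]@X+W[:3,3]; return [p["fx"]*c[0]/c[2]+p["cx"],p["fy"]*c[1]/c[2]+p["cy"]]
E
python3 - <<'E'
from h import *
np.set_printoptions(precision=3,suppress=True)
H=dict(block=.018,stand=0,plunger_tip=.14,caliper=0,bench_block=0,ring0=0,file=0,jar=0,cup=0)
for n in("scene","side"):
    p=arm.snapshot(n);save(p,n+'.png')
    W=np.array(p["world_to_cam"]);print(n,-W[:3,:3].T@W[:3,3],p["fx"])
    for t,z in H.items():
        for m in arm.mark_of(p,t)[:4]: print(t,round(m["score"],2),np.array(m["xy"]),onplane(p,m["xy"],z))
E
```

```text
scene [1.379 0.708 0.797] 425.24260821608226
block 0.77 [272.2 196.8] [ 0.529 -0.259  0.018]
block 0.54 [323.1 194.1] [ 0.399 -0.136  0.018]
block 0.54 [300.7 214.9] [ 0.547 -0.105  0.018]
stand 0.68 [369.9 273.4] [0.615 0.222 0.   ]
plunger_tip 0.41 [373.2 234.9] [0.623 0.228 0.14 ]
caliper 0.61 [330.2 226.1] [ 0.513 -0.007  0.   ]
bench_block 0.81 [277.5 259.5] [ 0.741 -0.016 -0.   ]
ring0 0.5 [289.8 241.4] [ 0.656 -0.049  0.   ]
ring0 0.37 [304.1 252.1] [0.666 0.019 0.   ]
jar 0.65 [467.7 279.2] [0.461 0.439 0.   ]
cup 0.61 [271.7 174.3] [ 0.394 -0.407  0.   ]
cup 0.54 [373.3 234.6] [0.461 0.125 0.   ]
side [ 0.507 -0.717  0.897] 411.1280279300107
block 0.83 [319.  314.6] [ 0.533 -0.254  0.018]
block 0.58 [328.5 260.4] [ 0.562 -0.101  0.018]
stand 0.63 [344.7 177.5] [0.628 0.23  0.   ]
plunger_tip 0.37 [341.3 142.7] [0.61  0.229 0.14 ]
caliper 0.62 [307.6 238.4] [ 0.508 -0.013  0.   ]
bench_block 0.92 [393.  239.5] [ 0.745 -0.021  0.   ]
ring0 0.56 [359.6 244.7] [ 0.65  -0.038  0.   ]
ring0 0.42 [359.6 225.9] [0.657 0.029 0.   ]
jar 0.96 [293.1 136.9] [0.462 0.438 0.   ]
cup 0.83 [250.6 379.2] [ 0.384 -0.392  0.   ]
cup 0.57 [294.  136.4] [0.465 0.441 0.   ]
```

View pics/scene.png

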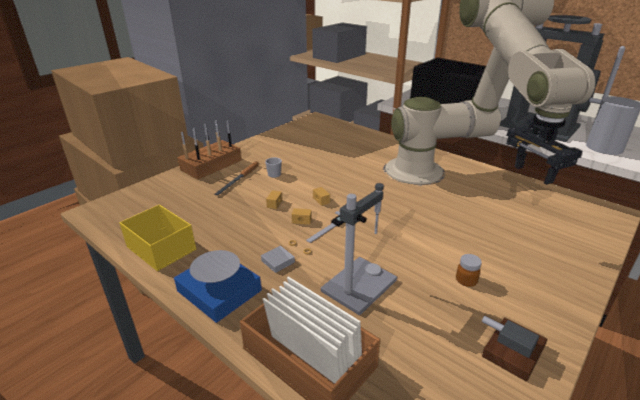

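View pics/side.png

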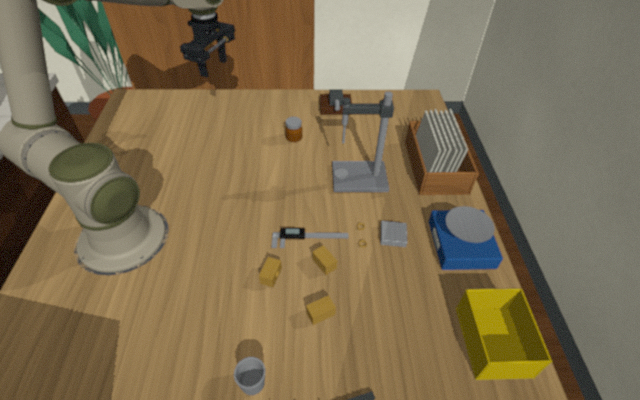

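The scene view shows three brass blocks at about (274,200), (321,195) and (301,216). The side view has them at (320,308), (270,270) and (325,260). The rightmost block is at about (0.53,-0.256), and the stand's post points toward +x. Next I'll zoom in for the hole direction and the stand.

```bash
python3 - <<'E'
from h import *
a=cv2.imread('pics/scene.png');b=cv2.imread('pics/side.png')
f=lambda i,x,y,w,h:cv2.resize(i[y:y+h,x:x+w],(400,300),interpolation=cv2.INTER_CUBIC)
top=np.hstack([f(a,245,180,48,36),f(b,290,285,60,45)])
bot=np.hstack([f(a,310,180,160,120),f(b,300,80,160,120)])
cv2.imwrite('pics/z.png',np.vstack([top,bot]))
E
```

```text
(no output)
```

View pics/z.png

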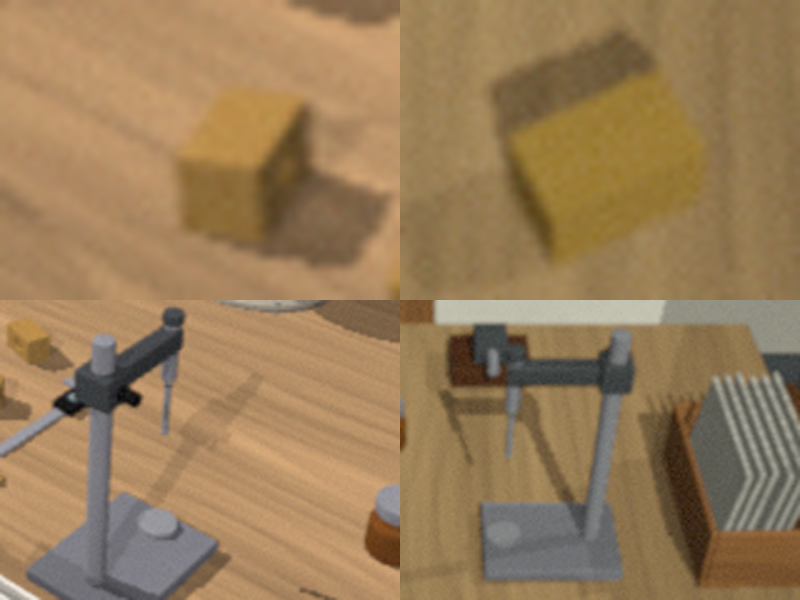

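The zoom shows a dark spot (crop 1, about (290,160)) on the block face turned toward world +y. The block's long axis has a yaw of roughly +20°. I'll fit the silhouettes of the block and stand in both views.

```bash
cat >> h.py <<'E'
from scipy.optimize import minimize
def box(x0,x1,y0,y1,z0,z1): return np.array([[x,y,z] for x in(x0,x1) for y in(y0,y1) for z in(z0,z1)])
BL=[box(-.018,.018,-.03,.03,-.018,.018)]
def cyl(r,z0,z1,cx=0): return np.array([[cx+r*np.cos(a),r*np.sin(a),z] for a in np.arange(0,6.28,.4) for z in(z0,z1)])
ST=[box(-.025,.145,-.065,.065,0,.016),box(.099,.121,-.011,.011,0,.306),box(0,.11,-.011,.011,.246,.270),cyl(.008,.21,.287),cyl(.0037,.14,.21)]
def cost(q,parts,z,views):
    c,s=np.cos(q[2]),np.sin(q[2]);M=np.array([[c,-s,0],[s,c,0],[0,0,1]]);e=0
    for p,reg in views:
        m=np.zeros((1600,2560),np.uint8)
        for P in parts:
            uv=np.array([proj(p,M@v+[q[0],q[1],z]) for v in P])
            cv2.fillConvexPoly(m,cv2.convexHull(((uv+.5)*4).astype(np.float32)).astype(np.int32),255)
        r=cv2.resize(m,(640,400),interpolation=cv2.INTER_AREA)/255.
        e+=np.abs(r-reg).sum()/reg.sum()
    return e
def fit(parts,z,views,q0):
    best=None
    for dy in np.radians([-25,0,25]):
        s=np.array([q0[0],q0[1],q0[2]+dy]);sim=np.vstack([s,s+[.008,0,0],s+[0,.008,0],s+[0,0,.2]])
        r=minimize(cost,s,(parts,z,views),'Nelder-Mead',options=dict(initial_simplex=sim,xatol=1e-4,fatol=1e-4,maxiter=150))
        if best is None or r.fun<best.fun: best=r
    return best
E
python3 - <<'E'
from h import *
np.set_printoptions(precision=4,suppress=True)
V={'b':[],'s':[]};rays=[]
for n in("scene","side"):
    p=arm.snapshot(n)
    o=[d for d in arm.outline_of(p,"block") if abs(d["bbox"][0]+d["bbox"][2]-2*(273 if n=="scene" else 320))<16]
    V['b'].append((p,o[0]["region"]));V['s'].append((p,arm.outline_of(p,"stand")[0]["region"]))
    print(n,o[0]["bbox"])
    m=arm.mark_of(p,"plunger_tip")[0]["xy"]; a=onplane(p,m,.14);b=onplane(p,m,.15);rays.append((a,b-a))
r=fit(BL,.018,V['b'],[.531,-.256,1.9]);print('block',r.x,np.degrees(r.x[2]),r.fun)
r=fit(ST,0,V['s'],[.62,.225,0]);print('stand',r.x,np.degrees(r.x[2]),r.fun)
for v in V['s']: r=fit(ST,0,[v],[.62,.225,0]);print('stand1',r.x,np.degrees(r.x[2]),r.fun)
for v in V['b']: r=fit(BL,.018,[v],[.531,-.256,1.9]);print('block1',r.x,np.degrees(r.x[2]),r.fun)
A=np.hstack([np.vstack([np.eye(3)]*2),np.vstack([np.c_[-rays[0][1],np.zeros(3)],np.c_[np.zeros(3),-rays[1][1]]])])
print('tip',np.linalg.lstsq(A,np.r_[rays[0][0],rays[1][0]],rcond=None)[0][:3])
s=arm.state();print(rot(s["tcp_rot"]).as_matrix(),s["tool_pos"])
w=arm.snapshot("wrist");print(w["fx"],w["cx"],w["cy"],w["tool_from_camera"])
E
```

```text
scene [265.6, 191.5, 281.7, 208.3]
side [304.5, 297.2, 335.5, 323.3]
block [ 0.5369 -0.2414  2.0521] 117.57405985561019 0.13749260524946944
stand [0.6136 0.2288 0.0004] 0.02244443205146083 0.2856834752315798
stand1 [0.6126 0.228  0.0089] 0.5074454270124356 0.15412711736725426
stand1 [ 0.6146  0.2331 -0.0528] -3.0257403720509464 0.12377503614187263
block1 [ 0.5362 -0.2413  2.0629] 118.19505435373013 0.08288613691090471
block1 [ 0.5365 -0.2419  2.0184] 115.6473993363852 0.04114933170500033
tip [0.6194 0.2286 0.1366]
[[-0.9057  0.4239  0.    ]
 [ 0.4239  0.9057 -0.    ]
 [-0.     -0.     -1.    ]] [0.2226 0.4755 0.2467]
309.70691628693146 319.8542696017368 200.51679377892916 [[-0.0014 -0.9495 -0.3137  0.0805]
 [ 1.     -0.0015 -0.      0.0002]
 [-0.0004 -0.3137  0.9495 -0.1379]
 [ 0.      0.      0.      1.    ]]
```

```bash
python3 -m handwheel '[{"tx":0.019,"ty":-0.045,"az":-4},{"tx":0.019,"ty":-0.045,"az":-4},{"tx":0.019,"ty":-0.045,"az":-4},{"tx":0.019,"ty":-0.045,"az":-4},{"tx":0.019,"ty":-0.045,"az":-4},{"tx":0.019,"ty":-0.045,"az":-4},{"tx":0.02,"ty":-0.045,"az":-4},{"tx":0.02,"ty":-0.045,"az":-4},{"tx":0.02,"ty":-0.045,"az":-4},{"tx":0.02,"ty":-0.045,"az":-2.5}]' 1 50
python3 -m handwheel '[{"tx":0.02,"ty":-0.045},{"tx":0.02,"ty":-0.045},{"tx":0.02,"ty":-0.045},{"tx":0.02,"ty":-0.045},{"tx":0.02,"ty":-0.045},{"tx":0.02,"ty":-0.042,"tz":-0.01},{"tz":-0.03},{"tz":-0.02},{},{}]'
cat >> h.py <<'E'
def wproj(w,s,X):
    T=np.array(w["tool_from_camera"]);t=rot(s["tcp_rot"]).inv().apply(np.asarray(X)-s["tool_pos"])
    c=T[:3,:3].T@(t-T[:3,3]);a=np.arctan2(np.hypot(c[0],c[1]),c[2]);n=np.hypot(c[0],c[1])
    return np.array([w["cx"]+w["fx"]*a*c[0]/n,w["cy"]+w["fx"]*a*c[1]/n])
def wplane(w,s,uv,z):
    T=np.array(w["tool_from_camera"]);d=np.array([uv[0]-w["cx"],uv[1]-w["cy"]]);r=np.hypot(*d);a=r/w["fx"]
    v=np.r_[d/r*np.sin(a),np.cos(a)];Rm=rot(s["tcp_rot"]);o=Rm.apply(T[:3,3])+s["tool_pos"];v=Rm.apply(T[:3,:3]@v)
    return o+v*(z-o[2])/v[2]
E
python3 - <<'E'
from h import *
np.set_printoptions(precision=4,suppress=True)
s=arm.state();w=arm.snapshot("wrist");print(s["joint_positions"],s["tool_pos"],s["t"],s["contact_force"])
for m in arm.mark_of(w,"block")[:3]:print(m["score"],m["xy"],wplane(w,s,m["xy"],.018))
print(wproj(w,s,[.5365,-.2415,.018]))
i=w["color"][:,:,::-1].copy()
a=np.radians(116.5);M=np.array([[np.cos(a),-np.sin(a),0],[np.sin(a),np.cos(a),0],[0,0,1]])
for v in BL[0]:
    u=wproj(w,s,M@v+[.5365,-.2415,.018]);cv2.circle(i,tuple(int(k) for k in u),2,(255,0,0),-1)
cv2.imwrite('pics/w1.png',i)
E
```

```text
[ 0.9096  0.3129  1.4977  0.      1.331  -0.2234] [0.2226 0.4755 0.2467] 1.45 [ 0.3726 -0.2025  0.6039]
[119.3106 403.0378]invalid input
invalid input
```

View pics/w1.png

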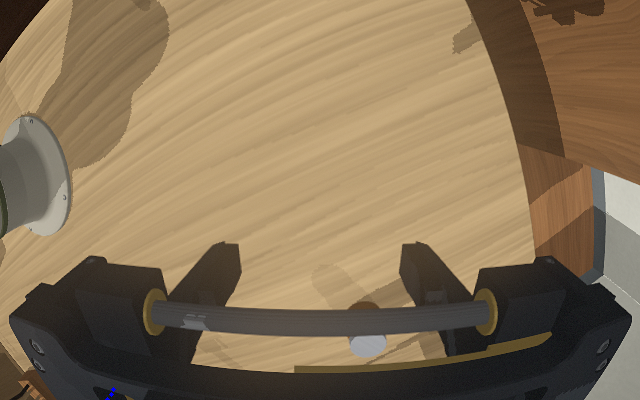

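The wrist view shows bare bench only, because the arm hasn't moved: the call was refused. I'll try again with all six keys in every row.

```bash
python3 -m handwheel '[{"tx":0.019,"ty":-0.045,"tz":0,"ax":0,"ay":0,"az":-4},{"tx":0.019,"ty":-0.045,"tz":0,"ax":0,"ay":0,"az":-4},{"tx":0.019,"ty":-0.045,"tz":0,"ax":0,"ay":0,"az":-4},{"tx":0.019,"ty":-0.045,"tz":0,"ax":0,"ay":0,"az":-4},{"tx":0.019,"ty":-0.045,"tz":0,"ax":0,"ay":0,"az":-4},{"tx":0.019,"ty":-0.045,"tz":0,"ax":0,"ay":0,"az":-4},{"tx":0.02,"ty":-0.045,"tz":0,"ax":0,"ay":0,"az":-4},{"tx":0.02,"ty":-0.045,"tz":0,"ax":0,"ay":0,"az":-4},{"tx":0.02,"ty":-0.045,"tz":0,"ax":0,"ay":0,"az":-4},{"tx":0.02,"ty":-0.045,"tz":0,"ax":0,"ay":0,"az":-2.5}]' 1 50
```

```text
t: 2.55
tool_pos: [0.417, 0.0234, 0.247]
tcp_rot: [0.0, 0.528, 0.849, 0.0]
contact_force: [-0.1, 0.3, -0.5]
gripper_width: 0.088
gripper_force: 0.0
```

```bash
python3 -m handwheel '[{"tx":0.02,"ty":-0.044,"tz":0,"ax":0,"ay":0,"az":0},{"tx":0.02,"ty":-0.044,"tz":0,"ax":0,"ay":0,"az":0},{"tx":0.02,"ty":-0.044,"tz":0,"ax":0,"ay":0,"az":0},{"tx":0.02,"ty":-0.044,"tz":0,"ax":0,"ay":0,"az":0},{"tx":0.02,"ty":-0.044,"tz":0,"ax":0,"ay":0,"az":0},{"tx":0.02,"ty":-0.045,"tz":0,"ax":0,"ay":0,"az":0},{"tx":0,"ty":0,"tz":-0.04,"ax":0,"ay":0,"az":0},{"tx":0,"ty":0,"tz":-0.03,"ax":0,"ay":0,"az":0},{"tx":0,"ty":0,"tz":0,"ax":0,"ay":0,"az":0},{"tx":0,"ty":0,"tz":0,"ax":0,"ay":0,"az":0}]'
python3 - <<'E'
from h import *
np.set_printoptions(precision=4,suppress=True)
s=arm.state();w=arm.snapshot("wrist");print(s["joint_positions"],s["tool_pos"],s["t"],s["contact_force"])
for m in arm.mark_of(w,"block")[:3]:print(m["score"],m["xy"],wplane(w,s,m["xy"],.018))
print(wproj(w,s,[.5365,-.2415,.018]))
i=w["color"][:,:,::-1].copy()
a=np.radians(116.5);M=np.array([[np.cos(a),-np.sin(a),0],[np.sin(a),np.cos(a),0],[0,0,1]])
for v in BL[0]:
    u=wproj(w,s,M@v+[.5365,-.2415,.018]);cv2.circle(i,tuple(int(k) for k in u),2,(255,0,0),-1)
cv2.imwrite('pics/w2.png',i)
E
```

```text
t: 3.55
tool_pos: [0.5368, -0.2396, 0.1777]
tcp_rot: [0.0, 0.527, 0.85, -0.0]
contact_force: [0.6, 0.2, 0.2]
gripper_width: 0.0881
gripper_force: 0.0
[-0.6189  0.5078  1.3973  0.      1.236  -1.0801] [ 0.5368 -0.2396  0.1777] 3.55 [0.6174 0.2282 0.2332]
0.81 [319.4, 185.6] [ 0.538  -0.2409  0.018 ]
0.8 [252.1, 30.9] [ 0.4121 -0.1309  0.018 ]
0.63 [394.4, 66.1] [ 0.5492 -0.102   0.018 ]
[317.7585 185.4968]
```

View pics/w2.png

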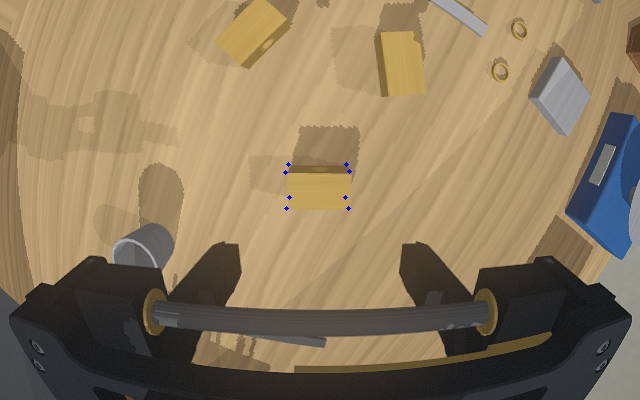

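The blue model corners match the block at (318,190). The dark hole is on its upper face at (317,168), the tool +x side, as expected. Now I'll descend and grip, and work out the wrist configuration for the final pose.

```bash
python3 -m handwheel '[{"tx":0.0005,"ty":-0.0015,"tz":-0.03,"ax":0,"ay":0,"az":0},{"tx":0,"ty":0,"tz":-0.04,"ax":0,"ay":0,"az":0},{"tx":0,"ty":0,"tz":-0.04,"ax":0,"ay":0,"az":0},{"tx":0,"ty":0,"tz":-0.03,"ax":0,"ay":0,"az":0},{"tx":0,"ty":0,"tz":-0.015,"ax":0,"ay":0,"az":0},{"tx":0,"ty":0,"tz":-0.008,"ax":0,"ay":0,"az":0},{"tx":0,"ty":0,"tz":-0.004,"ax":0,"ay":0,"az":0},{"tx":0,"ty":0,"tz":0,"ax":0,"ay":0,"az":0},{"tx":0,"ty":0,"tz":0,"ax":0,"ay":0,"az":0},{"tx":0,"ty":0,"tz":0,"ax":0,"ay":0,"az":0}]'
python3 - <<'E'
from h import *
from scipy.optimize import least_squares
np.set_printoptions(precision=2,suppress=True)
L1,L2,c,off=.418,.394,-.051,.116
def fk(j,Lt,d1):
    z,y=lambda a:R.from_euler('z',a),lambda a:R.from_euler('y',a)
    R1=z(j[0]);p=R1.apply([0,off,d1])+(R1*y(j[1])).apply([0,0,L1])+(R1*y(j[1]+j[2])).apply([0,0,L2])
    Q=R1*y(j[1]+j[2])*z(j[3])*y(j[4])*z(j[5]); return p+Q.apply([0,0,Lt]),Q
s=arm.state();j=np.array(s["joint_positions"])
for d1 in(.15,.25,.35):
    p,Q=fk(j,d1-c,d1);C=Q.inv()*rot(s["tcp_rot"]);print(d1,p,s["tool_pos"])
    for az in(0,20,40,60):
        a=np.radians(az);zt=np.array([np.cos(a),np.sin(a),0]);xt=np.array([0,0,1.])
        tgt=R.from_matrix(np.c_[xt,np.cross(zt,xt),zt]);P=np.array([.614,.229,.15])+.011*zt
        f=lambda q:np.r_[(lambda u:np.r_[u[0]-P,((u[1]*C).inv()*tgt).as_rotvec()*.3])(fk(q,d1-c,d1))]
        for j4 in(.3,1.5,2.8):
          for j6 in(-1.5,0,1.5):
            r=least_squares(f,[.2,.8,1.6,j4,.6,j6],bounds=([-2.94,-.97,.19,-1.23,.02,-2.88],[2.94,2.17,2.56,4.37,3.11,2.88]))
            if r.cost<1e-7 : print(' az',az,j4,r.x)
E
```

```text
t: 4.65
tool_pos: [0.5375, -0.2413, 0.0107]
tcp_rot: [0.001, 0.527, 0.85, -0.0]
contact_force: [0.2, -0.1, 0.1]
gripper_width: 0.0883
gripper_force: 0.0
0.15 [ 0.54 -0.25  0.02] [ 0.54 -0.24  0.01]
 az 0 0.3 [ 0.25  0.66  1.92  3.44  1.02 -1.73]
 az 0 0.3 [ 0.25  0.66  1.92  3.44  1.02 -1.73]
 az 0 1.5 [ 0.25  0.66  1.92  3.44  1.02 -1.73]
 az 0 1.5 [ 0.25  0.66  1.92  3.44  1.02 -1.73]
 az 0 1.5 [ 0.25  0.66  1.92  3.44  1.02 -1.73]
 az 0 2.8 [ 0.25  0.66  1.92  3.44  1.02 -1.73]
 az 0 2.8 [ 0.25  0.66  1.92  3.44  1.02 -1.73]
 az 0 2.8 [ 0.25  0.66  1.92  3.44  1.02 -1.73]
 az 20 0.3 [ 0.11  0.63  1.97  2.86  1.04 -1.43]
 az 20 0.3 [ 0.11  0.63  1.97  2.86  1.04 -1.43]
 az 20 0.3 [ 0.11  0.63  1.97  2.86  1.04 -1.43]
 az 20 1.5 [ 0.11  0.63  1.97  2.86  1.04 -1.43]
 az 20 1.5 [ 0.11  0.63  1.97  2.86  1.04 -1.43]
 az 20 1.5 [ 0.11  0.63  1.97  2.86  1.04 -1.43]
 az 20 2.8 [ 0.11  0.63  1.97  2.86  1.04 -1.43]
 az 20 2.8 [ 0.11  0.63  1.97  2.86  1.04 -1.43]
 az 20 2.8 [ 0.11  0.63  1.97  2.86  1.04 -1.43]
 az 40 0.3 [-0.02  0.65  1.92  2.34  1.15 -1.17]
 az 40 0.3 [-0.02  0.65  1.9
[... 3608 characters left out ...]
9  1.66 -1.76]
 az 40 1.5 [-0.44  1.11  2.24  1.99  1.66 -1.76]
 az 40 1.5 [-0.44  1.11  2.24  1.99  1.66 -1.76]
 az 40 2.8 [-0.44  1.11  2.24  1.99  1.66 -1.76]
 az 40 2.8 [-0.44  1.11  2.24  1.99  1.66 -1.76]
 az 40 2.8 [-0.44  1.11  2.24  1.99  1.66 -1.76]
 az 60 0.3 [-0.53  1.1   1.93  1.57  1.57 -1.46]
 az 60 0.3 [-0.53  1.1   1.93  1.57  1.57 -1.46]
 az 60 0.3 [-0.53  1.1   1.93  1.57  1.57 -1.46]
 az 60 1.5 [-0.53  1.1   1.93  1.57  1.57 -1.46]
 az 60 1.5 [-0.53  1.1   1.93  1.57  1.57 -1.46]
 az 60 1.5 [-0.53  1.1   1.93  1.57  1.57 -1.46]
 az 60 2.8 [-0.53  1.1   1.93  1.57  1.57 -1.46]
 az 60 2.8 [-0.53  1.1   1.93  1.57  1.57 -1.46]
 az 60 2.8 [-0.53  1.1   1.93  1.57  1.57 -1.46]
```

```bash
Z='{}'; python3 -m handwheel '[{"tx":0,"ty":0,"tz":0,"ax":0,"ay":0,"az":0},{"tx":0,"ty":0,"tz":0,"ax":0,"ay":0,"az":0},{"tx":0,"ty":0,"tz":0,"ax":0,"ay":0,"az":0},{"tx":0,"ty":0,"tz":0,"ax":0,"ay":0,"az":0},{"tx":0,"ty":0,"tz":0,"ax":0,"ay":0,"az":0},{"tx":0,"ty":0,"tz":0,"ax":0,"ay":0,"az":0},{"tx":0,"ty":0,"tz":0,"ax":0,"ay":0,"az":0},{"tx":0,"ty":0,"tz":0,"ax":0,"ay":0,"az":0},{"tx":0,"ty":0,"tz":0,"ax":0,"ay":0,"az":0},{"tx":0,"ty":0,"tz":0,"ax":0,"ay":0,"az":0}]' 0 55
```

```text
t: 5.65
tool_pos: [0.5371, -0.2411, 0.0098]
tcp_rot: [-0.0, 0.527, 0.85, -0.0]
contact_force: [-1.1, 0.3, 2.4]
gripper_width: 0.0598
gripper_force: 55.0
```

```bash
python3 -m handwheel '[{"tx":0,"ty":0,"tz":0.005,"ax":0,"ay":0,"az":0},{"tx":0,"ty":0,"tz":0.015,"ax":0,"ay":0,"az":0},{"tx":0,"ty":0,"tz":0.03,"ax":0,"ay":0,"az":0},{"tx":0,"ty":0,"tz":0.035,"ax":0,"ay":0,"az":0},{"tx":0,"ty":0,"tz":0.035,"ax":0,"ay":0,"az":0},{"tx":0,"ty":0.01,"tz":0.035,"ax":0,"ay":0,"az":-2},{"tx":0,"ty":0.02,"tz":0.03,"ax":0,"ay":0,"az":-4},{"tx":0,"ty":0.03,"tz":0.02,"ax":0,"ay":0,"az":-5},{"tx":-0.005,"ty":0.03,"tz":0.015,"ax":0,"ay":0,"az":-5},{"tx":-0.005,"ty":0.03,"tz":0.01,"ax":0,"ay":0,"az":-5}]'
python3 -m handwheel '[{"tx":-0.005,"ty":0.03,"tz":0,"ax":0,"ay":0,"az":-6},{"tx":-0.005,"ty":0.03,"tz":0,"ax":0,"ay":0,"az":-6},{"tx":-0.005,"ty":0.03,"tz":0,"ax":0,"ay":0,"az":-6},{"tx":-0.005,"ty":0.03,"tz":0,"ax":0,"ay":0,"az":-6},{"tx":-0.005,"ty":0.03,"tz":0,"ax":0,"ay":0,"az":-6},{"tx":-0.005,"ty":0.03,"tz":0,"ax":0,"ay":0,"az":-6},{"tx":0,"ty":0.02,"tz":0,"ax":0,"ay":0,"az":-6},{"tx":0,"ty":0,"tz":0,"ax":0,"ay":0,"az":-3.5},{"tx":0,"ty":0,"tz":0,"ax":0,"ay":0,"az":0},{"tx":0,"ty":0,"tz":0,"ax":0,"ay":0,"az":0}]'
python3 -c "
from h import *
s=arm.state();print(np.round(s['joint_positions'],3));M=rot(s['tcp_rot']).as_matrix();print(M.round(3))"
```

```text
t: 6.65
tool_pos: [0.5267, -0.1197, 0.2416]
tcp_rot: [0.001, 0.674, 0.738, 0.0]
contact_force: [-0.2, 0.2, -4.6]
gripper_width: 0.0596
gripper_force: 55.0
t: 7.65
tool_pos: [0.4969, 0.0789, 0.2401]
tcp_rot: [0.0, 0.906, 0.423, 0.0]
contact_force: [1.2, 0.4, -5.0]
gripper_width: 0.0593
gripper_force: 55.0
[-0.076  0.27   1.573  0.     1.299  0.622]
[[ 0.643  0.766  0.   ]
 [ 0.766 -0.643 -0.   ]
 [ 0.     0.    -1.   ]]
```

```bash
python3 -m handwheel '[{"tx":0,"ty":0,"tz":0,"ax":3.06,"ay":-2.57,"az":0},{"tx":0,"ty":0,"tz":0,"ax":4.6,"ay":-3.86,"az":0},{"tx":0,"ty":0,"tz":0,"ax":4.6,"ay":-3.86,"az":0},{"tx":0,"ty":0,"tz":0,"ax":4.6,"ay":-3.86,"az":0},{"tx":0,"ty":0,"tz":0,"ax":4.6,"ay":-3.86,"az":0},{"tx":0,"ty":0,"tz":0,"ax":4.6,"ay":-3.86,"az":0},{"tx":0,"ty":0,"tz":0,"ax":4.6,"ay":-3.86,"az":0},{"tx":0,"ty":0,"tz":0,"ax":3.06,"ay":-2.57,"az":0},{"tx":0,"ty":0,"tz":0,"ax":0,"ay":0,"az":0},{"tx":0,"ty":0,"tz":0,"ax":0,"ay":0,"az":0}]'
cat > st.py <<'E'
from h import *
np.set_printoptions(precision=4,suppress=True)
s=arm.state();M=rot(s['tcp_rot']).as_matrix();print('j',np.array(s['joint_positions']));print(M,s['tool_pos'])
a=np.radians(50);T=np.array([[0,np.sin(a),np.cos(a)],[0,-np.cos(a),np.sin(a)],[1,0,0]])
print('turn left deg',np.degrees(R.from_matrix(T@M.T).as_rotvec()),'F',np.array(s["contact_force"]),np.array(s["wrist_torque"]))
E
python3 st.py
```

```text
t: 8.65
tool_pos: [0.4971, 0.0784, 0.2399]
tcp_rot: [-0.158, 0.841, 0.392, 0.339]
contact_force: [0.2, 0.6, -5.0]
gripper_width: 0.0596
gripper_force: 55.0
j [-0.4249  0.104   1.9676  0.889   1.0346 -0.1894]
[[ 0.4637  0.7653  0.4464]
 [ 0.5515 -0.6437  0.5306]
 [ 0.6934  0.0001 -0.7205]] [0.4971 0.0784 0.2399]
turn left deg [ 35.3014 -29.6457   0.0662] F [ 0.166   0.5981 -5.0472] [-0.6864  0.6208 -0.0326]
```

```bash
python3 -m handwheel '[{"tx":0,"ty":0,"tz":0,"ax":4.4,"ay":-3.7,"az":0},{"tx":0,"ty":0,"tz":0,"ax":4.4,"ay":-3.7,"az":0},{"tx":0,"ty":0,"tz":0,"ax":4.4,"ay":-3.7,"az":0},{"tx":0,"ty":0,"tz":0,"ax":4.4,"ay":-3.7,"az":0},{"tx":0,"ty":0,"tz":0,"ax":4.4,"ay":-3.7,"az":0},{"tx":0,"ty":0,"tz":0,"ax":4.4,"ay":-3.7,"az":0},{"tx":0,"ty":0,"tz":0,"ax":4.4,"ay":-3.7,"az":0},{"tx":0,"ty":0,"tz":0,"ax":4.4,"ay":-3.7,"az":0},{"tx":0,"ty":0,"tz":0,"ax":0,"ay":0,"az":0},{"tx":0,"ty":0,"tz":0,"ax":0,"ay":0,"az":0}]'
python3 st.py
python3 - <<'E'
from h import *
w=arm.snapshot("wrist");save(w,'w3.png')
E
```

```text
t: 9.65
tool_pos: [0.4974, 0.0792, 0.2395]
tcp_rot: [-0.299, 0.642, 0.3, 0.639]
contact_force: [-0.2, -0.5, -3.9]
gripper_width: 0.0596
gripper_force: 55.0
j [-0.6258  0.4091  2.2083  1.6304  1.5324 -1.0471]
[[ 0.0026  0.767   0.6417]
 [ 0.0023 -0.6417  0.767 ]
 [ 1.     -0.0005 -0.0035]] [0.4974 0.0792 0.2395]
turn left deg [ 0.133  -0.15   -0.0843] F [-0.195  -0.4573 -3.9485] [-0.9247  0.8116 -0.0408]
```

View pics/w3.png

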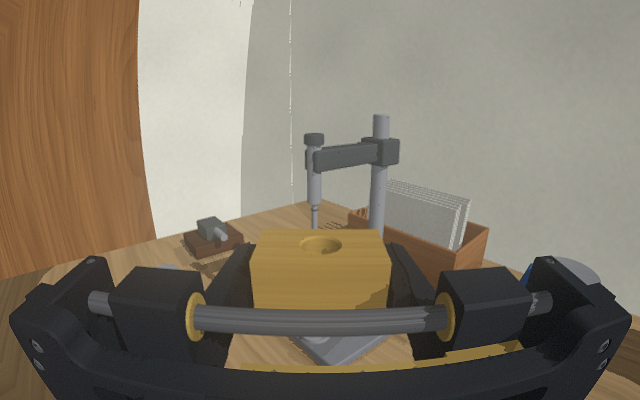

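The wrist view shows the block gripped with its hole facing up at about (321,244). The gauge is straight ahead, with the barrel at about (314,180). Next I'll lower and go part way in, then measure the plunger from there.

```bash
python3 -m handwheel '[{"tx":0,"ty":0,"tz":-0.02,"ax":0,"ay":0,"az":0},{"tx":0,"ty":0,"tz":-0.03,"ax":0,"ay":0,"az":0},{"tx":0,"ty":0,"tz":-0.03,"ax":0,"ay":0,"az":0},{"tx":0,"ty":0,"tz":-0.03,"ax":0,"ay":0,"az":0},{"tx":0.008,"ty":0.01,"tz":-0.025,"ax":0,"ay":0,"az":0},{"tx":0.016,"ty":0.02,"tz":0,"ax":0,"ay":0,"az":0},{"tx":0.018,"ty":0.024,"tz":0,"ax":0,"ay":0,"az":0},{"tx":0.018,"ty":0.024,"tz":0,"ax":0,"ay":0,"az":0},{"tx":0.012,"ty":0.016,"tz":0,"ax":0,"ay":0,"az":0},{"tx":0,"ty":0,"tz":0,"ax":0,"ay":0,"az":0}]'
python3 st.py
python3 - <<'E'
from h import *
np.set_printoptions(precision=4,suppress=True)
s=arm.state();w=arm.snapshot("wrist");save(w,'w4.png')
hp=np.array(s["tool_pos"])+rot(s["tcp_rot"]).apply([.018,0,-.0082])
print('hole',hp,wproj(w,s,hp))
L=[('w',w,m) for m in arm.mark_of(w,"plunger_tip")[:2]]
for n in("scene","side"):
    p=arm.snapshot(n);L+=[(n,p,m) for m in arm.mark_of(p,"plunger_tip")[:2]]
    print(n,'holepx',proj(p,hp))
for n,p,m in L: print(n,m["score"],np.array(m["xy"]),wplane(p,s,m["xy"],.14) if n=='w' else onplane(p,m["xy"],.14))
E
```

```text
t: 10.7
tool_pos: [0.5699, 0.1753, 0.106]
tcp_rot: [-0.299, 0.64, 0.301, 0.641]
contact_force: [-0.4, 0.0, -4.7]
gripper_width: 0.0596
gripper_force: 55.0
j [-0.3047  0.8286  2.0224  1.9452  1.462  -1.3035]
[[-0.0021  0.7688  0.6395]
 [ 0.0016 -0.6395  0.7688]
 [ 1.      0.0027  0.0001]] [0.5699 0.1753 0.106 ]
turn left deg [ 0.0943  0.1229 -0.2421] F [-0.4286  0.0281 -4.7246] [-0.8412  0.8261  0.0589]
hole [0.5646 0.1691 0.124 ] [317.0777 243.4198]
scene holepx [np.float64(367.47113983796396), np.float64(221.6765080906402)]
side holepx [np.float64(326.5739920893413), np.float64(160.60953121299852)]
w 0.62 [323.3 169.8] [0.6212 0.2312 0.14  ]
scene 0.65 [365.3 227.2] [0.6087 0.1925 0.14  ]
scene 0.38 [375.6 232.4] [0.6101 0.2266 0.14  ]
side 0.58 [343.7 144.4] [0.6161 0.2215 0.14  ]
```

View pics/w4.png

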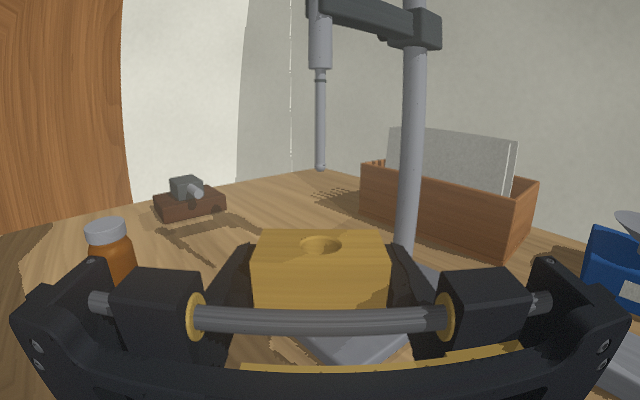

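The wrist view shows the plunger tip at (320,170) and the hole at (321,245), so they are nearly aligned. I'll refine the position using the plunger and block outlines in all the cameras.

```bash
cat > tip.py <<'E'
from h import *
np.set_printoptions(precision=4,suppress=True)
s=arm.state();Rm=rot(s["tcp_rot"]);tp=np.array(s["tool_pos"]);hp=tp+Rm.apply([.018,0,-.0082])
w=arm.snapshot("wrist")
def low(reg):
    ys,xs=np.nonzero(reg);b=ys.max();return np.array([xs[ys>b-4].mean(),b+.5]),len(ys)
print('F',np.array(s["contact_force"]),'hole pred',hp)
for n in("wrist","scene","side"):
    p=w if n=="wrist" else arm.snapshot(n)
    for o in arm.outline_of(p,"plunger_tip")[:2]:
        u,k=low(o["region"]);X=wplane(p,s,u,.14) if n=="wrist" else onplane(p,u,.14)
        print(n,'plunger',round(o["score"],2),u,k,X,'rel hole lateral/ahead',Rm.inv().apply(X-hp)[1:])
    for o in arm.outline_of(p,"block")[:4]:
        b=np.array(o["bbox"]);hpx=np.array(wproj(p,s,hp) if n=="wrist" else proj(p,hp))
        if b[0]-5<hpx[0]<b[2]+5 and b[1]-8<hpx[1]<b[3]+8: print(n,'block',b,'hole px',hpx)
    if n!="wrist":
        save(p,n+'_t.png')
        C=np.vstack([proj(p,tp+Rm.apply(v)) for v in box(-.018,.018,-.03,.03,-.0262,.0098)]);print(n,'model bbox',C.min(0),C.max(0),'tip pred',proj(p,[.615,.229,.14]))
E
python3 tip.py
```

```text
F [-1.0146 -0.8344 -4.4941] hole pred [0.5639 0.166  0.1229]
wrist plunger 0.76 [316.9189 168.5   ] 1092 [0.617  0.2301 0.14  ] rel hole lateral/ahead [-0.0007  0.0832]
wrist plunger 0.2 [630.7681 399.5   ] 1908 [0.5384 0.0384 0.14  ] rel hole lateral/ahead [ 0.0626 -0.1141]
wrist block [249.1 228.3 388.8 310. ] hole px [317.0838 243.4338]
scene plunger 0.58 [376.  232.5] 48 [0.6098 0.2277 0.14  ] rel hole lateral/ahead [-0.0046  0.0767]
scene block [354.8 217.6 374.8 238.8] hole px [366.6921 221.4844]
scene model bbox [354.2271 216.9046] [378.9075 236.8087] tip pred [np.float64(375.28031420650353), np.float64(233.5987490493009)]
side plunger 0.6 [343.  141.5] 5 [0.615  0.2349 0.14  ] rel hole lateral/ahead [-0.0053  0.0856]
side plunger 0.52 [362.6774 399.5   ] 129 [ 0.6013 -0.4823  0.14  ] rel hole lateral/ahead [ 0.4459 -0.472 ]
side block [314.8 159.9 339.7 171.3] hole px [326.3722 161.6115]
side model bbox [314.0969 154.0614] [338.6101 178.8141] tip pred [np.float64(343.1474063306594), np.float64(142.7750742432575)]
```

```bash
python3 -m handwheel '[{"tx":0.006,"ty":0.008,"tz":0,"ax":0,"ay":0,"az":0},{"tx":0.008,"ty":0.01,"tz":0,"ax":0,"ay":0,"az":0},{"tx":0.008,"ty":0.01,"tz":0,"ax":0,"ay":0,"az":0},{"tx":0.008,"ty":0.01,"tz":0,"ax":0,"ay":0,"az":0},{"tx":0.007,"ty":0.009,"tz":0,"ax":0,"ay":0,"az":0},{"tx":0,"ty":0,"tz":0,"ax":0,"ay":0,"az":0},{"tx":0,"ty":0,"tz":0,"ax":0,"ay":0,"az":0},{"tx":0,"ty":0,"tz":0,"ax":0,"ay":0,"az":0},{"tx":0,"ty":0,"tz":0,"ax":0,"ay":0,"az":0},{"tx":0,"ty":0,"tz":0,"ax":0,"ay":0,"az":0}]'
python3 st.py; cat >> tip.py <<'E'
a=cv2.imread('pics/scene_t.png');b=cv2.imread('pics/side_t.png');c=w["color"][:,:,::-1]
f=lambda i,x,y,W,H:cv2.resize(i[y:y+H,x:x+W],(400,300),interpolation=cv2.INTER_CUBIC)
cv2.imwrite('pics/c_%d.png'%int(s["t"]*10),np.vstack([np.hstack([f(a,340,195,60,45),f(b,310,120,60,45)]),cv2.resize(c[100:300,160:480][:,:],(800,500))[:300]]))
E
python3 tip.py; ls pics
```

```text
t: 12.45
tool_pos: [0.6061, 0.2196, 0.1047]
tcp_rot: [-0.299, 0.641, 0.298, 0.641]
contact_force: [-0.2, -0.2, -5.1]
gripper_width: 0.0597
gripper_force: 55.0
j [-0.18    0.8545  1.9182  2.0605  1.3911 -1.2461]
[[ 0.0006  0.7654  0.6436]
 [-0.0007 -0.6436  0.7654]
 [ 1.     -0.0009  0.0001]] [0.6061 0.2196 0.1047]
turn left deg [-0.0383 -0.0335  0.0577] F [-0.2265 -0.2303 -5.1259] [-0.923   0.7345 -0.0164]
F [-0.2265 -0.2303 -5.1259] hole pred [0.6008 0.2133 0.1227]
wrist plunger 0.63 [319.5714 194.5   ] 1903 [0.6151 0.2285 0.14  ] rel hole lateral/ahead [0.0012 0.0208]
wrist block [250.8 227.9 391.6 309.9] hole px [317.0832 243.434 ]
scene plunger 0.42 [376.  232.5] 52 [0.6098 0.2277 0.14  ] rel hole lateral/ahead [-0.0024  0.0168]
scene block [364.1 232.3 388.2 248.9] hole px [373.0506 234.1667]
scene model bbox [359.8894 229.1721] [385.8739 250.1773] tip pred [np.float64(375.28031420650353), np.float64(233.5987490493009)]
side plunger 0.61 [343.3333 141.5   ] 33 [0.6159 0.2349 0.14  ] rel hole lateral/ahead [-0.0023  0.0262]
side block [324.7 146.6 352.3 162.8] hole px [338.3326 150.8601]
side model bbox [326.1077 143.7059] [350.2543 167.6262] tip pred [np.float64(343.1474063306594), np.float64(142.7750742432575)]
c_124.png
scene.png
scene_t.png
side.png
side_t.png
w1.png
w2.png
w3.png
w4.png
z.png
```

View pics/c_124.png

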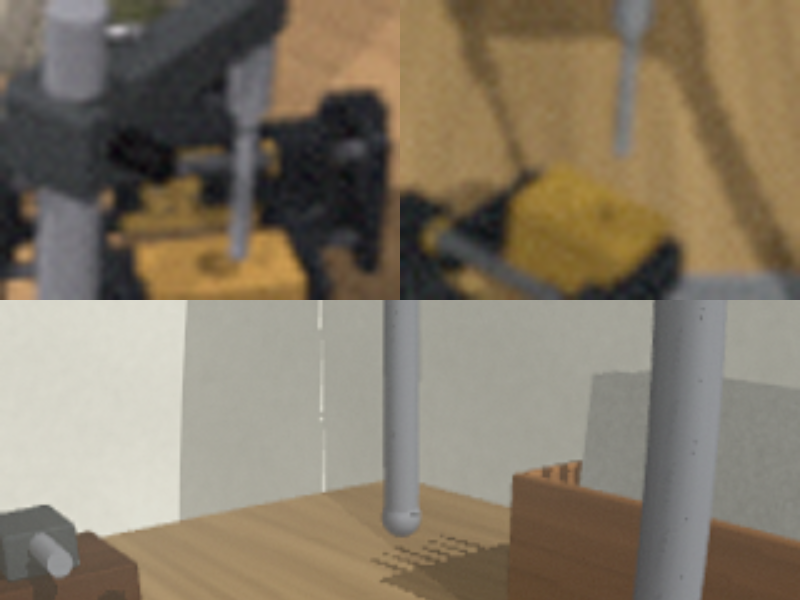

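The composite has the scene tip at crop (238,258) with the hole at (218,263). The side tip is at crop (622,157) with the hole at about (607,208). I'll compute the offset relative to the block.

```bash
python3 - <<'E'
from h import *
np.set_printoptions(precision=4,suppress=True)
s=arm.state();Rm=rot(s["tcp_rot"]);tp=np.array(s["tool_pos"]);hp=tp+Rm.apply([.018,0,-.0082])
P={n:arm.snapshot(n) for n in("scene","side")}
rel=lambda X:Rm.inv().apply(X-hp)[1:]
for n,t,b in(("scene",(375.7,233.7),(-.35,.33)),("side",(343.3,143.5),(0,0)),("side",(343.3,143.5),(2.7,.35))):
    print(n,[rel(onplane(P[n],np.array(t)-np.array(b)*k,.14)) for k in(0,1)])
p=P["side"];q=lambda X:((np.array(proj(p,X))+.5-[310,120])*6.667+[400,0])
print('side top corners in crop',[q(tp+Rm.apply([.018,y,z])) for y in(-.03,.03) for z in(-.0262,.0098)],'hole',q(hp))
p=P["scene"];print('scene',[(np.array(proj(p,tp+Rm.apply([.018,y,z])))+.5-[340,195])*6.667 for y in(-.03,.03) for z in(-.0262,.0098)])
w=arm.snapshot("wrist")
hs=(w["color"][225:265,290:350].astype(int).sum(2));print('dark px centroid rows/cols',[])
g=cv2.cvtColor(w["color"],cv2.COLOR_RGB2GRAY)[232:258,295:346];m=g<np.percentile(g,15);ys,xs=np.nonzero(m);print(xs.min()+295,xs.max()+295,xs.mean()+295,ys.min()+232,ys.max()+232)
th=np.linspace(0,6.28,60);E=np.array([wproj(w,s,tp+Rm.apply([.018,.009*np.cos(a),-.0082+.009*np.sin(a)])) for a in th]);print('pred hole ellipse',E.min(0),E.max(0))
cv2.imwrite('pics/hole.png',cv2.resize(w["color"][180:280,240:400,::-1],(800,500),interpolation=cv2.INTER_CUBIC))
E
```

```text
scene [array([0.    , 0.0215]), array([-0.0012,  0.0202])]
side [array([0.0033, 0.0184]), array([0.0033, 0.0184])]
side [array([0.0033, 0.0184]), array([-0.0037,  0.0147])]
side top corners in crop [array([512.9807, 200.8028]), array([562.2771, 160.8492]), array([623.0868, 257.939 ]), array([671.5996, 216.248 ])] hole [592.1279 208.5096]
scene [array([284.7055, 231.4376]), array([310.0027, 284.1275]), array([140.5763, 245.7552]), array([162.1477, 299.2343])]
dark px centroid rows/cols []
311 341 332.11167512690355 240 254
pred hole ellipse [297.6695 235.3451] [336.4791 252.4793]
```

View pics/hole.png

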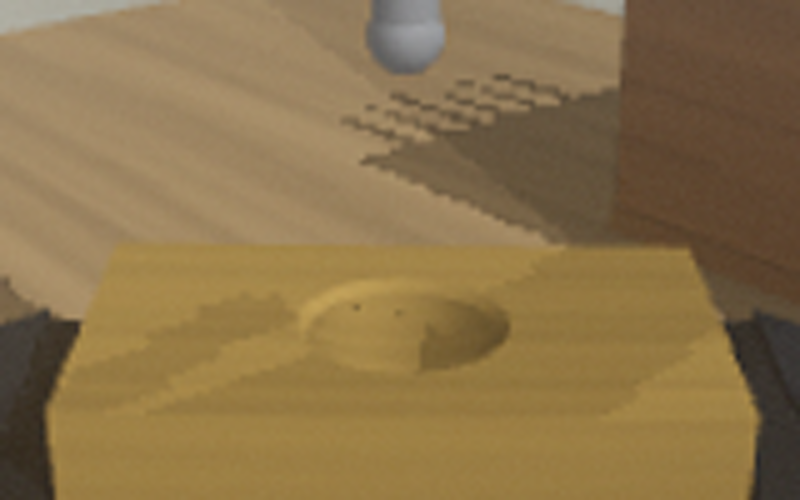

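The enlarged wrist view shows the hole centred at about px (321,245) and the tip bottom at (321,195). Laterally they are aligned, and the tip is about 20 mm ahead. I'll advance 20 mm and measure again.

```bash
python3 -m handwheel '[{"tx":0.003,"ty":0.003,"tz":0,"ax":0,"ay":0,"az":0},{"tx":0.003,"ty":0.004,"tz":0,"ax":0,"ay":0,"az":0},{"tx":0.004,"ty":0.004,"tz":0,"ax":0,"ay":0,"az":0},{"tx":0.003,"ty":0.004,"tz":0.002,"ax":0,"ay":0,"az":0},{"tx":0,"ty":0,"tz":0.004,"ax":0,"ay":0,"az":0},{"tx":0,"ty":0,"tz":0.004,"ax":0,"ay":0,"az":0},{"tx":0,"ty":0,"tz":0,"ax":0,"ay":0,"az":0},{"tx":0,"ty":0,"tz":0,"ax":0,"ay":0,"az":0},{"tx":0,"ty":0,"tz":0,"ax":0,"ay":0,"az":0},{"tx":0,"ty":0,"tz":0,"ax":0,"ay":0,"az":0}]'
python3 st.py; python3 - <<'E'
from h import *
np.set_printoptions(precision=4,suppress=True)
s=arm.state();Rm=rot(s["tcp_rot"]);tp=np.array(s["tool_pos"]);hp=tp+Rm.apply([.018,0,-.0082])
w=arm.snapshot("wrist");a=arm.snapshot("scene");b=arm.snapshot("side")
u=lambda i,x,y,W,H,o:cv2.resize(i["color"][y:y+H,x:x+W,::-1],o,interpolation=cv2.INTER_CUBIC)
bot=np.hstack([u(a,355,215,40,30,(400,300)),u(b,325,130,40,30,(400,300))])
cv2.imwrite('pics/d.png',np.vstack([u(w,240,190,160,60,(800,300)),bot]))
q=lambda p,X,o:(np.array(proj(p,X))+.5-o)*10
print('hole crop px scene',q(a,hp,[355,215]),'side',q(b,hp,[325,130]))
for n,p,o in(("scene",a,[355,215]),("side",b,[325,130])):
    e=[q(p,hp+Rm.apply(v),o)-q(p,hp,o) for v in([0,.001,0],[0,0,.001])];print(n,'crop px per mm right, ahead',e,'up',q(p,hp+[0,0,.001],o)-q(p,hp,o))
print('wrist pred hole',(wproj(w,s,hp)-[240,190])*5,'tip if aligned',(wproj(w,s,[hp[0],hp[1],.14])-[240,190])*5, hp)
E
```

```text
t: 14.05
tool_pos: [0.6191, 0.2349, 0.1146]
tcp_rot: [-0.299, 0.641, 0.298, 0.641]
contact_force: [0.4, -0.0, -5.1]
gripper_width: 0.0593
gripper_force: 55.0
j [-0.1416  0.8416  1.8823  2.0884  1.3547 -1.2096]
[[ 0.0006  0.7657  0.6432]
 [-0.0006 -0.6432  0.7657]
 [ 1.     -0.0009  0.0001]] [0.6191 0.2349 0.1146]
turn left deg [-0.0362 -0.0367  0.0343] F [ 0.379  -0.0273 -5.0784] [-0.8375  0.8409 -0.0128]
hole crop px scene [207.2755 211.2177] side [181.0372 153.6342]
scene crop px per mm right, ahead [array([-3.7189,  0.3768]), array([1.0115, 2.2677])] up [ 0.2428 -3.0896]
side crop px per mm right, ahead [array([2.75  , 1.3839]), array([ 2.0129, -1.6677])] up [ 0.1964 -2.6837]
wrist pred hole [385.4135 267.1688] tip if aligned [385.0326 194.1785] [0.6138 0.2286 0.1326]
```

View pics/d.png

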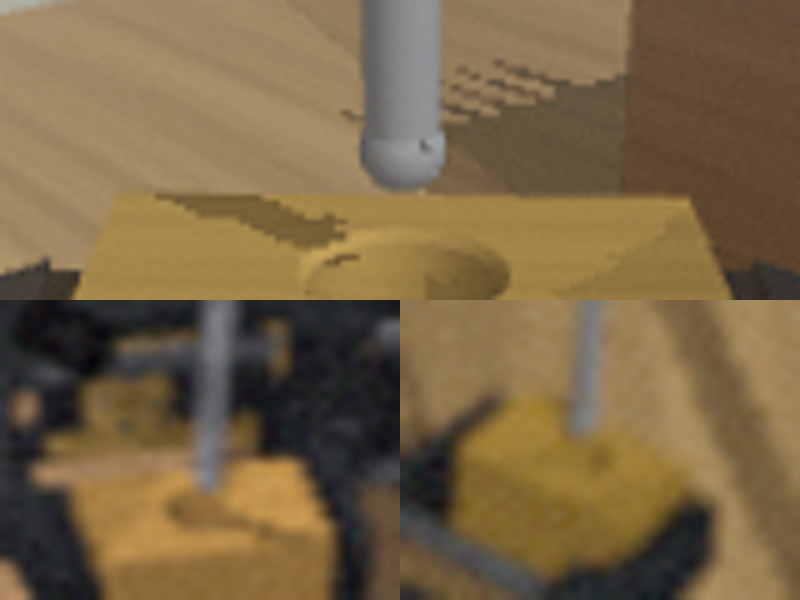

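The tip is over the hole in all three views: scene tip (208,188) against hole (204,211), and side tip (183,135) against (185,155) in the crops. I'll raise 12 mm and check that the force stays unchanged, meaning no rim contact.

```bash
python3 -m handwheel '[{"tx":0.0005,"ty":0.0005,"tz":0.002,"ax":0,"ay":0,"az":0},{"tx":0,"ty":0,"tz":0.002,"ax":0,"ay":0,"az":0},{"tx":0,"ty":0,"tz":0.002,"ax":0,"ay":0,"az":0},{"tx":0,"ty":0,"tz":0.002,"ax":0,"ay":0,"az":0},{"tx":0,"ty":0,"tz":0.002,"ax":0,"ay":0,"az":0},{"tx":0,"ty":0,"tz":0.002,"ax":0,"ay":0,"az":0},{"tx":0,"ty":0,"tz":0,"ax":0,"ay":0,"az":0},{"tx":0,"ty":0,"tz":0,"ax":0,"ay":0,"az":0},{"tx":0,"ty":0,"tz":0,"ax":0,"ay":0,"az":0},{"tx":0,"ty":0,"tz":0,"ax":0,"ay":0,"az":0}]'
python3 st.py
```

```text
t: 15.2
tool_pos: [0.6196, 0.2355, 0.1266]
tcp_rot: [-0.299, 0.641, 0.298, 0.641]
contact_force: [0.4, 0.4, -4.8]
gripper_width: 0.0596
gripper_force: 55.0
j [-0.1402  0.8138  1.8866  2.085   1.3428 -1.1891]
[[ 0.0006  0.7658  0.6431]
 [-0.0006 -0.6431  0.7658]
 [ 1.     -0.0008  0.0001]] [0.6196 0.2355 0.1266]
turn left deg [-0.0364 -0.0321  0.0215] F [ 0.4205  0.4004 -4.7551] [-0.9658  0.8286  0.0501]
```

```bash
python3 -m handwheel '[{"tx":0,"ty":0,"tz":0.002,"ax":0,"ay":0,"az":0},{"tx":0,"ty":0,"tz":0.002,"ax":0,"ay":0,"az":0},{"tx":0,"ty":0,"tz":0.002,"ax":0,"ay":0,"az":0},{"tx":0,"ty":0,"tz":0.002,"ax":0,"ay":0,"az":0},{"tx":0,"ty":0,"tz":0.002,"ax":0,"ay":0,"az":0},{"tx":0,"ty":0,"tz":0.002,"ax":0,"ay":0,"az":0},{"tx":0,"ty":0,"tz":0.001,"ax":0,"ay":0,"az":0},{"tx":0,"ty":0,"tz":0,"ax":0,"ay":0,"az":0},{"tx":0,"ty":0,"tz":0,"ax":0,"ay":0,"az":0},{"tx":0,"ty":0,"tz":0,"ax":0,"ay":0,"az":0}]'
python3 st.py|tail -1
for i in 1 2 3 4; do python3 -m handwheel '[{"tx":0,"ty":0,"tz":0.001,"ax":0,"ay":0,"az":0},{"tx":0,"ty":0,"tz":0,"ax":0,"ay":0,"az":0},{"tx":0,"ty":0,"tz":0,"ax":0,"ay":0,"az":0},{"tx":0,"ty":0,"tz":0,"ax":0,"ay":0,"az":0},{"tx":0,"ty":0,"tz":0,"ax":0,"ay":0,"az":0},{"tx":0,"ty":0,"tz":0,"ax":0,"ay":0,"az":0},{"tx":0,"ty":0,"tz":0,"ax":0,"ay":0,"az":0},{"tx":0,"ty":0,"tz":0,"ax":0,"ay":0,"az":0},{"tx":0,"ty":0,"tz":0,"ax":0,"ay":0,"az":0},{"tx":0,"ty":0,"tz":0,"ax":0,"ay":0,"az":0}]' | egrep 'pos|contact'; done
```

```text
t: 16.2
tool_pos: [0.6196, 0.2355, 0.1396]
tcp_rot: [-0.299, 0.641, 0.298, 0.641]
contact_force: [-1.0, -0.1, -5.6]
gripper_width: 0.0596
gripper_force: 55.0
turn left deg [-0.0357 -0.0315  0.0228] F [-1.0423 -0.1319 -5.5608] [-0.8998  0.8208  0.0138]
tool_pos: [0.6196, 0.2355, 0.1408]
contact_force: [0.6, -0.6, -4.9]
tool_pos: [0.6196, 0.2355, 0.1417]
contact_force: [-0.3, 0.7, -4.6]
tool_pos: [0.6196, 0.2355, 0.1427]
contact_force: [0.0, -0.6, -5.4]
tool_pos: [0.6196, 0.2355, 0.1437]
contact_force: [0.5, -0.0, -4.1]
```

```bash
for i in 1 2 3 4; do python3 -m handwheel '[{"tx":0,"ty":0,"tz":0.0005,"ax":0,"ay":0,"az":0},{"tx":0,"ty":0,"tz":0,"ax":0,"ay":0,"az":0},{"tx":0,"ty":0,"tz":0,"ax":0,"ay":0,"az":0},{"tx":0,"ty":0,"tz":0,"ax":0,"ay":0,"az":0},{"tx":0,"ty":0,"tz":0,"ax":0,"ay":0,"az":0},{"tx":0,"ty":0,"tz":0,"ax":0,"ay":0,"az":0},{"tx":0,"ty":0,"tz":0,"ax":0,"ay":0,"az":0},{"tx":0,"ty":0,"tz":0,"ax":0,"ay":0,"az":0},{"tx":0,"ty":0,"tz":0,"ax":0,"ay":0,"az":0},{"tx":0,"ty":0,"tz":0,"ax":0,"ay":0,"az":0}]' | egrep 'pos|contact'; python3 -c "
from h import *
f=[]
for k in range(5): arm.snapshot('wrist');f.append(arm.state()['contact_force'])
print('avg',np.mean(f,0).round(2))"; done
```

```text
tool_pos: [0.6196, 0.2355, 0.1442]
contact_force: [0.1, -0.2, -4.1]
avg [ 0.06 -0.08 -4.78]
tool_pos: [0.6196, 0.2355, 0.1447]
contact_force: [0.1, 0.5, -6.2]
avg [-0.17 -0.03 -5.71]
tool_pos: [0.6196, 0.2355, 0.1452]
contact_force: [0.4, -0.4, -6.6]
avg [-0.19  0.07 -7.09]
tool_pos: [0.6196, 0.2355, 0.1457]
contact_force: [0.5, 0.2, -6.8]
avg [-0.26 -0.06 -6.87]
```

I felt contact with the hole bottom at TCP z≈0.1448 (−2.2 N step, no side force). I'll raise gently and check against the ring.

```bash
python3 -m handwheel '[{"tx":0,"ty":0,"tz":0.001,"ax":0,"ay":0,"az":0},{"tx":0,"ty":0,"tz":0.001,"ax":0,"ay":0,"az":0},{"tx":0,"ty":0,"tz":0.001,"ax":0,"ay":0,"az":0},{"tx":0,"ty":0,"tz":0.001,"ax":0,"ay":0,"az":0},{"tx":0,"ty":0,"tz":0.001,"ax":0,"ay":0,"az":0},{"tx":0,"ty":0,"tz":0,"ax":0,"ay":0,"az":0},{"tx":0,"ty":0,"tz":0,"ax":0,"ay":0,"az":0},{"tx":0,"ty":0,"tz":0,"ax":0,"ay":0,"az":0},{"tx":0,"ty":0,"tz":0,"ax":0,"ay":0,"az":0},{"tx":0,"ty":0,"tz":0,"ax":0,"ay":0,"az":0}]' | egrep 'pos|contact'
cat > ring.py <<'E'
from h import *
f=[]
for k in range(6): w=arm.snapshot('wrist');s=arm.state();f.append(s['contact_force'])
print('avg',np.mean(f,0).round(2),s["tool_pos"],s["t"])
hp=s["tool_pos"]+rot(s["tcp_rot"]).apply([0,0,-.0082])
for z in(.17,.19,.20,.202,.206,.21,.22): print(z,(wproj(w,s,[hp[0],hp[1],z])+[4,1]).round(1),end=' ')
g=w["color"].astype(int).sum(2)
r0=int(wproj(w,s,[hp[0],hp[1],.222])[1])-3
print()
for r in range(max(r0,0),max(r0,0)+75): print(r,g[r,296:348:4])
E
python3 ring.py
```

```text
tool_pos: [0.6196, 0.2355, 0.1507]
contact_force: [-0.1, 0.4, -8.5]
avg [ 0.11  0.25 -8.6 ] [0.61957949 0.23547045 0.15069213] 26.5
0.17 [321.  241.9] 0.19 [320.8 200.7] 0.2 [320.8 178.6] 0.202 [320.7 174.1] 0.206 [320.7 165. ] 0.21 [320.7 155.7] 0.22 [320.6 132.2] 
123 [476 482 315 344 367 402 424 437 437 441 426 469 460]
124 [476 487 314 338 371 406 423 435 434 440 427 470 465]
125 [475 492 309 345 371 395 417 430 437 442 428 473 469]
126 [471 487 306 343 371 405 416 432 440 443 426 474 468]
127 [476 484 314 345 372 397 418 438 432 447 431 474 467]
128 [470 488 311 345 373 398 417 436 433 437 423 468 469]
129 [474 490 310 343 371 401 420 432 439 444 423 470 470]
130 [470 484 315 342 376 399 421 436 436 439 426 466 467]
131 [477 487 318 344 373 400 423 439 433 441 421 468 467]
132 [474 484 312 341 375 402 421 434 440 439 429 464 475]
133 [475 484 312 344 370 401 418 433 435 444 427 464 465]
134 [471 484 315 343 370 397 422 437 436 440 428 462 468]
135 [475 484 311 330 371 400 423 432 438 440 424 467 469]
136 [477 484 313 338 377 399 418 433 440 441 422 472 468]
137 [479 484 314 347 
[... 2816 characters left out ...]
479]
186 [479 479 485 482 378 343 409 442 451 477 481 482 475]
187 [484 487 481 478 374 342 413 445 445 479 482 477 475]
188 [482 484 481 481 368 338 413 436 452 475 482 480 474]
189 [485 483 479 483 371 341 411 444 447 476 481 479 477]
190 [486 486 482 480 377 337 412 442 450 479 486 481 475]
191 [480 482 489 454 340 336 409 446 450 483 482 479 481]
192 [482 492 460 400 316 339 410 441 421 477 484 481 480]
193 [487 465 403 366 316 340 411 443 380 447 476 482 482]
194 [483 377 355 361 313 332 412 444 386 374 469 480 480]
195 [367 357 359 358 306 334 409 445 388 372 386 490 483]
196 [344 362 353 359 308 340 413 441 389 378 372 413 484]
197 [344 356 365 351 311 338 409 440 381 384 373 375 432]
```

The ring bottom is at row 163.5 and the mouth at 157.5, with about 2.3 px/mm, so roughly 2.2 mm is left. That agrees with the travel of 5.8 mm since contact.

```bash
python3 -m handwheel '[{"tx":0,"ty":0,"tz":0.0006,"ax":0,"ay":0,"az":0},{"tx":0,"ty":0,"tz":0.0006,"ax":0,"ay":0,"az":0},{"tx":0,"ty":0,"tz":0.0005,"ax":0,"ay":0,"az":0},{"tx":0,"ty":0,"tz":0.0005,"ax":0,"ay":0,"az":0},{"tx":0,"ty":0,"tz":0,"ax":0,"ay":0,"az":0},{"tx":0,"ty":0,"tz":0,"ax":0,"ay":0,"az":0},{"tx":0,"ty":0,"tz":0,"ax":0,"ay":0,"az":0},{"tx":0,"ty":0,"tz":0,"ax":0,"ay":0,"az":0},{"tx":0,"ty":0,"tz":0,"ax":0,"ay":0,"az":0},{"tx":0,"ty":0,"tz":0,"ax":0,"ay":0,"az":0}]' | egrep 'pos|contact|grip'
python3 ring.py | sed -n '1p;36,52p'; python3 st.py | tail -1
```

```text
tool_pos: [0.6196, 0.2355, 0.1529]
contact_force: [-0.1, 0.0, -9.5]
gripper_width: 0.0596
gripper_force: 55.0
avg [-0.3  -0.05 -8.81] [0.61955574 0.23550358 0.1528772 ] 27.8
161 [476 481 450 335 363 392 412 433 425 405 460 475 471]
162 [478 480 476 442 279 329 344 358 339 459 477 478 475]
163 [479 483 476 482 284 287 271 291 335 479 479 477 480]
164 [479 480 474 474 325 284 283 286 375 477 478 477 478]
165 [479 486 474 478 324 319 337 331 372 472 482 481 479]
166 [482 478 475 473 319 321 333 318 368 480 479 477 482]
167 [484 477 474 474 316 324 338 317 366 479 477 477 476]
168 [479 480 477 476 319 325 326 422 414 479 479 477 475]
169 [484 480 479 475 312 318 364 448 434 476 479 479 474]
170 [487 473 478 474 318 321 409 444 427 475 475 478 473]
171 [478 479 478 470 320 320 414 439 430 474 480 480 478]
172 [482 475 477 473 314 339 411 439 428 478 476 485 475]
173 [480 476 476 475 314 342 412 438 425 480 476 484 472]
174 [483 479 481 477 317 343 411 444 427 479 479 486 474]
175 [481 477 477 475 313 342 416 444 424 473 483 487 477]
176 [483 480 477 471 340 340 416 445 427 473 478 483 475]
177 [488 482 475 484 378 328 418 444 437 472 479 476 473]
turn left deg [-0.0341 -0.0261  0.0205] F [-0.5219  0.154  -9.6998] [-1.3807  1.1938 -0.017 ]
```

```bash
python3 -c "
from station import arm
print(arm.hand_in())"
```

```text
the job is handed in; nothing more can be done
None
```

I handed the job in with the block held level, hole up and steady in the gripper. The plunger is on the bottom of the hole and pushed up about 8 mm, with the dark ring at the barrel's mouth; the station returned no verdict.

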